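Sound a post socket of the cup stand and fit the post cut for it

TASK

The upper tray of the acrylic cup stand is off because one of its four posts is missing, and each of the three loose posts in the bamboo caddy was cut for a socket of a different depth. Before you move any post, feel gently with the bamboo stirring rod for the bottom of the empty socket to learn how deep it is, then stand the rod back in its hole in the caddy. Lower, without dropping or forcing it, the one post that will stand level with the other three down to the bottom of the socket, let go of it, and leave the other two posts in the caddy and everything else as it is.

Things in the scene. Friction and masses are not known exactly. Their poses are not given: they have to be found in the camera images.
- socket (a point): Centre of the open mouth of the EMPTY post socket of the cup stand, 66 mm above the deck, z up: a square aluminium block 36 x 36 mm with a round blind bore 21.6 mm in diameter. Its depth cannot be seen: the flat bottom lies 28, 42 or 56 mm below the mouth. x and y are parallel to the stand's.
- stand: Cup stand without its upper tray; does not move. Clear acrylic lower tray 240 mm (x) by 340 mm (y), rim 24 mm high; origin at the centre of its underside, z up. Square sockets 66 mm high at x = +-85, y = +-135 mm; the one at -85, -135 is empty, the other three hold fixed posts 20 mm in diameter that stand 90 mm out (tops 156 mm above the deck).
- caddy: Fixed bamboo block, 70 mm (x) by 250 mm (y), 40 mm high; origin at the centre of its underside, z up. In its top, on x = 0, four blind holes 30 mm deep: the rod's (17 mm in diameter) at y = +95 mm and post holes (23 mm in diameter) at y = +30, -30 and -90 mm. Which post stands in which hole varies.
- rod_hole (a point): Centre of the mouth of the rod's hole in the top of the caddy (17 mm in diameter, 30 mm deep, floor 10 mm above the deck).
- rod_mid (a point): Half-way up the bamboo stirring rod: round, 12 mm in diameter, 160 mm long, 22 g, standing loose in its caddy hole, nose down. z runs up the rod; nose 80 mm below this point, top 80 mm above. Best gripped 95 to 120 mm above the nose, so that the nose reaches the bottom of the bore and the top stays clear of the palm.
- rod_nose (a point): Lowest point of the stirring rod's rounded nose (a ball 10 mm in diameter); z runs up the rod.
- tumbler1: Glass tumbler, 72 mm across the rim, 105 mm tall, standing on the stand's lower tray; origin at the centre of its underside. To be left alone.
- tumbler2: A second glass tumbler of the same size on the tray. To be left alone.
- ice_pail: White ceramic ice pail with its lid on, 134 mm across the lid, 184 mm tall to the top of the knob, 1.4 kg; origin at the centre of its underside. To be left alone.
- opener: Chrome bottle opener lying flat, about 125 x 34 x 6 mm; origin under its middle. To be left alone.
- post_short_mid (a point): Half-way up the short post: round aluminium, 20 mm in diameter, 118 mm long, 100 g, black rubber cap (top 6 mm), foot tapered to 14 mm over its last 5 mm. Stands loose in a post hole of the caddy, foot down. z runs up the post; foot 59 mm below, top 59 mm above. Cut for a bore 28 mm deep, so that 90 mm stand out. Grip it in its top 60 mm.
- post_mid_mid (a point): Half-way up the middle post: round aluminium, 20 mm in diameter, 132 mm long, 100 g, black rubber cap (top 6 mm), foot tapered to 14 mm over its last 5 mm. Stands loose in a post hole of the caddy, foot down. z runs up the post; foot 66 mm below, top 66 mm above. Cut for a bore 42 mm deep, so that 90 mm stand out. Grip it in its top 60 mm.
- post_long_mid (a point): Half-way up the long post: round aluminium, 20 mm in diameter, 146 mm long, 100 g, black rubber cap (top 6 mm), foot tapered to 14 mm over its last 5 mm. Stands loose in a post hole of the caddy, foot down. z runs up the post; foot 73 mm below, top 73 mm above. Cut for a bore 56 mm deep, so that 90 mm stand out. Grip it in its top 60 mm.

How it is judged:
On the way:
1. with all three posts still in the caddy, the rod's nose is down in the empty socket and bears on its bottom (horizontal distance between rod_nose and socket below 0.009 m and z of rod_nose in the frame of socket below -0.022 m and contact force between rod_c0 and anything else above 0.5 N and distance of each of post_short_mid, post_mid_mid, post_long_mid from where it was at the start of the episode below 0.02 m), for 0.1 s.
At the end, for the whole second after the job is handed in: Released and at rest: one post in the socket, top level with the other three within 3 mm, centred within 6 mm, tilt under 0.1 rad; other posts within 20 mm of their start; rod in its hole, nose 22 mm down or more, tilt under 0.3; tumblers and pail moved under 20 mm, opener under 30 mm (((z of post_short_mid in the frame of socket between 0.028 and 0.034 m and horizontal distance between post_short_mid and socket below 0.006 m and angle between post_short_mid's own z axis and vertical below 0.1 rad and linear speed of post_short below 0.02 m/s and distance of each of post_mid_mid, post_long_mid from where it was at the start of the episode below 0.02 m) or (z of post_mid_mid in the frame of socket between 0.021 and 0.027 m and horizontal distance between post_mid_mid and socket below 0.006 m and angle between post_mid_mid's own z axis and vertical below 0.1 rad and linear speed of post_mid below 0.02 m/s and distance of each of post_short_mid, post_long_mid from where it was at the start of the episode below 0.02 m) or (z of post_long_mid in the frame of socket between 0.014 and 0.02 m and horizontal distance between post_long_mid and socket below 0.006 m and angle between post_long_mid's own z axis and vertical below 0.1 rad and linear speed of post_long below 0.02 m/s and distance of each of post_short_mid, post_mid_mid from where it was at the start of the episode below 0.02 m)) and horizontal distance between rod_nose and rod_hole below 0.007 m and z of rod_nose in the frame of rod_hole below -0.022 m and angle between rod_mid's own z axis and vertical below 0.3 rad and linear speed of rod below 0.02 m/s and distance of each of tumbler1, tumbler2, ice_pail from where it was at the start of the episode below 0.02 m and distance of opener from where it was at the start of the episode below 0.03 m); the robot touches nothing.
It fails at once if the rod's nose pressed on the socket or its bottom with more than 30 N (horizontal distance between rod_nose and socket below 0.03 m and contact force between rod_c0 and anything else above 30 N).
It fails at once if a post's foot forced against anything with more than 35 N (contact force between any of post_short_c0, post_mid_c0, post_long_c0 and anything else above 35 N).
It fails at once if a post dropped into the socket (moving faster than 0.35 m/s in it) ((horizontal distance between post_short_mid and socket below 0.01 m and z of post_short_mid in the frame of socket below 0.059 m and linear speed of post_short above 0.35 m/s) or (horizontal distance between post_mid_mid and socket below 0.01 m and z of post_mid_mid in the frame of socket below 0.066 m and linear speed of post_mid above 0.35 m/s) or (horizontal distance between post_long_mid and socket below 0.01 m and z of post_long_mid in the frame of socket below 0.073 m and linear speed of post_long above 0.35 m/s)).
It fails at once if a tumbler or the ice pail knocked over (angle between any of tumbler1, tumbler2, ice_pail's own z axis and vertical above 0.5 rad).
It also fails if it takes over 72 s, if anything falls off the work surface, if the arm or the gripper's body presses on something with over 40 N, if the wrist force passes 120 N, or if a joint passes its speed limit or range.

ROBOT

A 6-joint arm with a two-finger parallel gripper is mounted at the origin on the work surface. World frame = base frame: x ahead of the robot, y to its left, z up, the work surface at z = 0. Lengths are in m, angles in rad, forces in N, time in s.
With the tool pointing down it reaches from about 0.25 to 0.725 m from the base axis. Payload 4 kg.
Tool frame: the origin (TCP) lies on the centre line of the jaws, within the pads' length; the fingertips stand 14 mm ahead of it and the grasp point (between the pads) lies 5 mm behind it; z points along the fingers, x is the direction in which the jaws open and shut, and the axes are right-handed (so a half turn about z gives the same grasp; the last joint's range is limited). The gripper opens to 85 mm and grips with 20 to 120 N. Pads are 22 mm wide; open, the fingers measure 114 mm over their backs; the gripper's body (76 mm by 85 mm) begins 54 mm behind the grasp point. The pads swing forward as they close: fully open they stand 13 mm farther back than shut.
Start: joints at [0, 0.241, 0.005, 1.335, 0, 1.571], TCP at [0.5, -0, 0.245] pointing down, gripper open.
Joint ranges: [-2.72, 2.72], [-1.05, 1.87], [-1.09, 1.28], [-1.99, 2.15], [-1.42, 1.44], [-3.14, 3.14]. Speed limits (rad/s): [2.79, 2.79, 3.14, 3.14, 3.14, 3.14].

INTERFACE

Orientations are given as a unit quaternion [x, y, z, w].
In Python, from workcell import bot gives the robot as it stands.
- The arm moves only by the tool play_rows, never from a script. Its argument "motion" is a list of rows, each an object with "fingers": the closure, from -1 (fully open) to 1 (shut), so that 0 is half open; "translation": the shift along the tool's x, y, z in cm, a list of three; "roll": the turn about the tool's z in degrees. A call has 1 to 20 rows; each row is the pose to reach, as a shift and turn from the pose commanded when the call began, along the tool's axes at that moment; what a row does not reach only later rows make up. A row lasts 1/12 s, in which the tool goes at most 41.7 mm and 7.16 degrees, less where a joint would pass 70% of its speed; a pose out of reach is approached as far as the arm can. A call with a gripper value outside its range is refused whole. The fingers move at their own pace and stop on an object; the grip force is fixed at half the most. Time passes only in rows, so rows that repeat a pose let the fingers close. It gives the time, the measured TCP pose, the force and the opening at its end, in the units of the state.
- bot.get_obs(): the state, without advancing time (a new reading comes with each control period).
- bot.camera(name): name is "scene" or "side" or "wrist"; returns a dict with "pixels" (420x560x3 uint8, red, green, blue), "intrinsics" (3x3 intrinsics, pixels), "k1" (the pictures are not rectified: a ray, as slopes to the right and down, at radius r is drawn at 1 + k1 r^2 times it, then the intrinsics apply), "world_to_cam" (4x4, takes a point from world to camera coordinates). Camera axes: x right, y down, z forward; pixel columns grow to the right and rows downward; lengths in m; the calibration is good to about 2 mm. A picture is of the moment at which its call begins. There is no depth.
- bot.job_done(): hands the job in, once; it reports no verdict.
The state is a dict: "clock": time; "joint_pos": joint angles; "joint_vel": joint speeds; "tau": joint torques, N m; "eef_pos": TCP position; "tool_rot": TCP orientation; "ft_force": force on the tool from outside, world axes, zero at the start; "ft_torque": the same for the moment, N m; "grip_width": finger opening in m.
Only numpy, scipy, OpenCV 4.12 (cv2) and the standard library are available. Lean on these libraries where they do the work, as an engineer would, in place of code of your own. Each camera call takes 0.05 s, during which the arm holds its last target. There are 200 camera calls.

## Working session

There is one attempt and no reset: what is moved stays moved. The work goes in short steps, Python scripts to look and compute and a tool call to move; the robot and the scene stay as the last step left them, time stands still between calls to the robot, and variables do not carry over. Pictures are saved under pics/ and viewed, about 8 in all and at most 12, crops included, and the job is handed in when it is done.

Besides the shell and the picture viewer there is one more tool, called as name([rows], argument=value, ...), one row to a line, values as JSON. play_rows: Moves the arm, as the interface text tells. Its arguments: {"type":"object","properties":{"motion":{"type":"array","items":{"type":"object","properties":{"fingers":{"type":"number"},"translation":{"type":"array","items":{"type":"number"}},"roll":{"type":"number"}}}}},"required":["motion"]}

```bash
mkdir -p pics; cat > h.py <<'E'
import numpy as np, cv2
from workcell import bot
def shot(n, f=None):
    c=bot.camera(n)
    if f: cv2.imwrite('pics/'+f, c['pixels'][:,:,::-1])
    return c
def ray(c,u,v):
    K=np.array(c['intrinsics']);T=np.array(c['world_to_cam'])
    d=np.array([(u-K[0,2])/K[0,0],(v-K[1,2])/K[1,1]]);s=d.copy()
    for _ in range(20): s=d/(1+c['k1']*(s@s))
    R=T[:3,:3]; return -R.T@T[:3,3], R.T@np.array([s[0],s[1],1])
def onz(c,u,v,z):
    o,d=ray(c,u,v); return o+d*(z-o[2])/d[2]
def proj(c,p):
    K=np.array(c['intrinsics']);T=np.array(c['world_to_cam'])
    q=T[:3,:3]@np.array(p)+T[:3,3]; s=q[:2]/q[2]; s=s*(1+c['k1']*(s@s))
    return K[0,0]*s[0]+K[0,2],K[1,1]*s[1]+K[1,2]
def tri(rs):
    A=np.zeros((3,3));b=np.zeros(3)
    for o,d in rs:
        d=d/np.linalg.norm(d);P=np.eye(3)-np.outer(d,d);A+=P;b+=P@o
    x=np.linalg.solve(A,b)
    return x,[np.linalg.norm(np.cross(x-o,d/np.linalg.norm(d))) for o,d in rs]
E
python3 - <<'E'
from h import *
import pickle
C={n:shot(n,n+'0.png') for n in('scene','side','wrist')}
pickle.dump(C,open('c0.pkl','wb'))
for n,c in C.items():
    o,d=ray(c,280,210); print(n,o.round(3),d.round(3),c['k1'],np.array(c['intrinsics'])[0])
o=bot.get_obs(); print(o['clock'],o['eef_pos'],o['tool_rot'],o['grip_width'],o['ft_force'])
E
```

```text
scene [0.957 0.578 0.906] [-0.326 -0.555 -0.765] -0.07352855230277984 [436.99780804   0.         282.88273998]
side [ 0.154 -0.545  0.756] [ 0.454  0.572 -0.683] 0.027697714618194594 [406.40368659   0.         276.16039617]
wrist [0.501 0.066 0.373] [-0.016 -0.25  -0.968] -0.004163850439148203 [353.46294184   0.         285.58002815]
0.15 [4.99541367e-01 6.21677695e-06 2.44630966e-01] [ 9.99999679e-01 -1.51666419e-05 -8.00794116e-04 -2.08195254e-06] 0.08511405572805984 [-0.49755392  1.19937643 -0.62418745]
```

View pics/scene0.png

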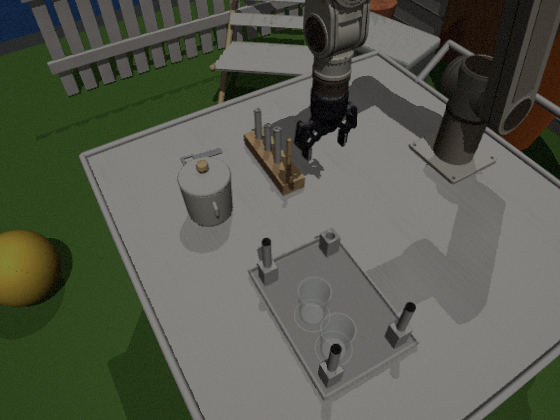

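View pics/side0.png

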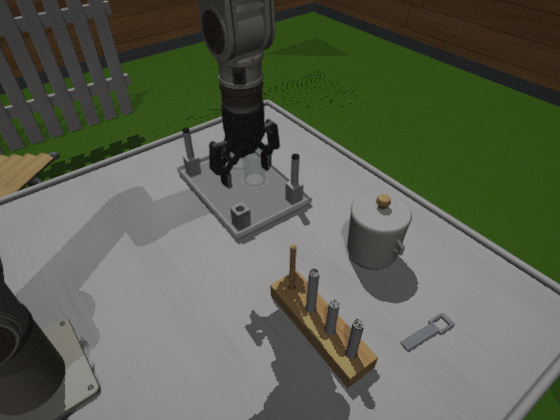

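View pics/wrist0.png

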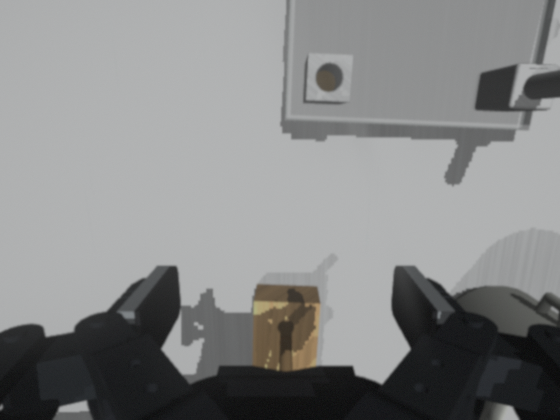

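The scene picture shows the caddy at about (273,160) with the posts' tops near (258,109), (267,125) and (277,129), the rod's top at (289,140) and the empty socket at (331,235). The side view has the rod's top at (292,247), the posts' at (314,272), (334,303) and (357,323), and the socket at (240,210). The wrist view has the bore at (329,77). I'll enlarge crops of these for sharper pixels.

```bash
python3 - <<'E'
from h import *
import pickle
C=pickle.load(open('c0.pkl','rb'))
def crop(n,u,v,w,h,k): 
    i=C[n]['pixels'][v:v+h,u:u+w,::-1]; i=cv2.convertScaleAbs(i,alpha=1.5); return cv2.resize(i,None,fx=k,fy=k,interpolation=cv2.INTER_CUBIC)
a=np.hstack([crop('scene',240,100,70,100,5),crop('side',265,240,90,100,5)[:500]])
a=np.hstack([crop('scene',240,100,75,100,5),crop('side',280,240,85,100,5)])
b=np.hstack([crop('scene',310,225,40,20,5),crop('side',225,200,40,20,5),crop('wrist',289,57,80,40,5)[:100*2:2,::2]])
b=np.hstack([b,np.zeros((100,800-b.shape[1],3),np.uint8)])
cv2.imwrite('pics/crop1.png',np.vstack([a,b]))
E
```

```text
(no output)
```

View pics/crop1.png

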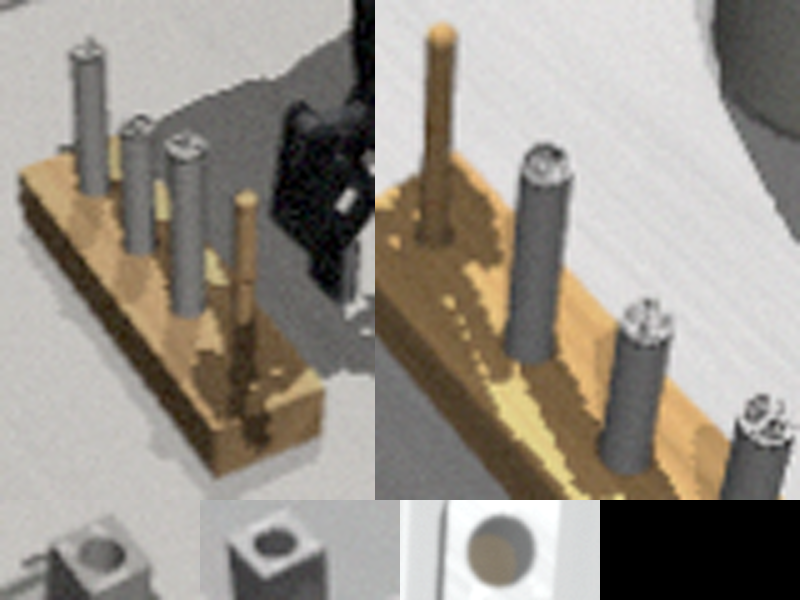

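The crop gives the rod and post tops and the bore to about half a pixel. The middle post in the caddy looks clearly shorter than the other two.

```bash
python3 - <<'E'
from h import *
import pickle
C=pickle.load(open('c0.pkl','rb')); s,d,w=[C[n] for n in('scene','side','wrist')]
pts={'rod':((289.2,139.6),(293.2,246.6)),'A':((277.2,129.2),(314.4,273)),'B':((267.8,125),(334.4,304.4)),'C':((257.6,109.4),(357.6,324)),'sock':((330.4,235.4),(239.4,208.8))}
for k,(p,q) in pts.items():
    x,e=tri([ray(s,*p),ray(d,*q)]); print(k,x.round(4),np.round(e,4))
x,e=tri([ray(s,330.4,235.4),ray(d,239.4,208.8),ray(w,329,77)]); print('sock3',x.round(4),np.round(e,4))
print('wrist ray z.066',onz(w,329,77,.066).round(4))
# bases at z=.04
for k,u,v in(('A',240+188/5,100+312/5),('B',240+138/5,100+250/5),('C',240+94/5,100+192/5)):print(k,onz(s,u,v,.04).round(4))
for k,u,v in(('rod',280+60/5,240+238/5),('A',280+156/5,240+355/5),('B',280+254/5,240+468/5)):print(k,onz(d,u,v,.04).round(4))
E
```

```text
rod [ 0.501  -0.1492  0.167 ] [0.0009 0.0009]
A [ 0.4981 -0.215   0.1537] [0.001 0.001]
B [ 0.4946 -0.2749  0.1255] [0.0018 0.0018]
C [ 0.4921 -0.3342  0.1399] [0.0004 0.0004]
sock [0.5358 0.0985 0.065 ] [0.0003 0.0003]
sock3 [0.5359 0.0989 0.065 ] [0.0003 0.0006 0.0005]
wrist ray z.066 [0.5358 0.0993 0.066 ]
A [ 0.5021 -0.2064  0.04  ]
B [ 0.5005 -0.2668  0.04  ]
C [ 0.4974 -0.3256  0.04  ]
rod [ 0.5001 -0.1532  0.04  ]
A [ 0.4943 -0.2218  0.04  ]
B [ 0.4909 -0.2832  0.04  ]
```

play_rows([
  {"translation": [0.1, 4, 0], "fingers": -1, "roll": 0},
  {"translation": [0.1, 8, 0], "fingers": -1, "roll": 0},
  {"translation": [0.1, 12, 0], "fingers": -1, "roll": 0},
  {"translation": [0.1, 14.95, 0], "fingers": -0.3, "roll": 0},
  {"translation": [0.1, 14.95, 0], "fingers": -0.3, "roll": 0},
  {"translation": [0.1, 14.95, 0], "fingers": -0.3, "roll": 0},
])

```text
clock: 0.65
eef_pos: [0.5005, -0.1509, 0.2447]
tool_rot: [1.0, -0.002, -0.001, -0.0]
ft_force: [-0.3, -0.1, -1.7]
grip_width: 0.0556
```

```bash
python3 - <<'E'
from h import *
import pickle
C=pickle.load(open('c0.pkl','rb')); s,d,w=[C[n] for n in('scene','side','wrist')]
print('knob',tri([ray(s,202,162),ray(d,383,197)]))
for u,v in((315,288),(338,327)):print('tumbler rim',onz(s,u,v,.11).round(3))
o=bot.get_obs(); print(o['clock'],o['eef_pos'],o['tool_rot'],o['grip_width'],o['ft_force'])
E
```

```text
knob (array([ 0.73152778, -0.17001495,  0.18496482]), [np.float64(0.00023599348790488277), np.float64(0.0002359934879051204)])
tumbler rim [0.664 0.219 0.11 ]
tumbler rim [0.674 0.315 0.11 ]
0.65 [ 0.50054556 -0.15088368  0.24470456] [ 9.99998298e-01 -1.73311718e-03 -5.36562433e-04 -3.36698732e-04] 0.05561577505953855 [-0.32187791 -0.1461463  -1.69241033]
```

play_rows([
  {"translation": [0, 0, 3], "fingers": -0.3, "roll": 0},
  {"translation": [0, 0, 6], "fingers": -0.3, "roll": 0},
  {"translation": [0, 0, 9], "fingers": -0.3, "roll": 0},
  {"translation": [0, 0, 11.5], "fingers": -0.3, "roll": 0},
  {"translation": [0, 0, 12.5], "fingers": -0.3, "roll": 0},
  {"translation": [0, 0, 12.5], "fingers": -0.3, "roll": 0},
  {"translation": [0, 0, 12.5], "fingers": -0.3, "roll": 0},
])

```text
clock: 1.23
eef_pos: [0.5012, -0.1487, 0.1206]
tool_rot: [1.0, 0.001, -0.0, -0.0]
ft_force: [0.6, 0.4, 0.2]
grip_width: 0.0551
```

```bash
python3 - <<'E'
from h import *
c=shot('wrist','w1.png')
print(bot.get_obs()['eef_pos'],bot.get_obs()['ft_force'])
E
```

```text
[ 0.50208698 -0.14915019  0.12166831] [ 0.68949316 -0.13137997  0.98944393]
```

View pics/w1.png

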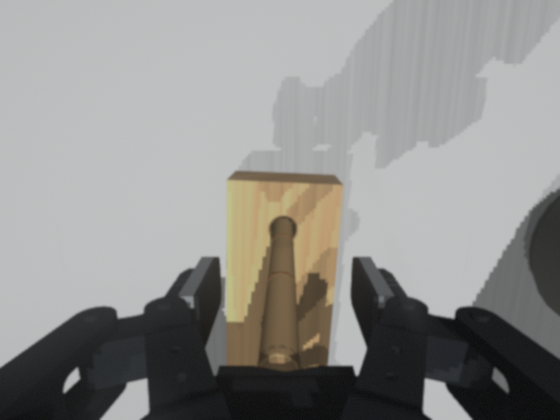

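The rod stands between the open jaws, with its hole at (283,228) and its top at (280,355). Closing on it now.

play_rows([
  {"translation": [0, 0, 0], "fingers": 1, "roll": 0},
  {"translation": [0, 0, 0], "fingers": 1, "roll": 0},
  {"translation": [0, 0, 0], "fingers": 1, "roll": 0},
  {"translation": [0, 0, 0], "fingers": 1, "roll": 0},
  {"translation": [0, 0, 0], "fingers": 1, "roll": 0},
  {"translation": [0, 0, 0], "fingers": 1, "roll": 0},
  {"translation": [0, 0, 0], "fingers": 1, "roll": 0},
  {"translation": [0, 0, 0], "fingers": 1, "roll": 0},
])

```text
clock: 1.95
eef_pos: [0.5017, -0.1498, 0.1212]
tool_rot: [1.0, -0.0, 0.001, 0.0]
ft_force: [0.0, 0.1, 6.3]
grip_width: 0.0101
```

play_rows([
  {"translation": [0, 0, -1], "fingers": 1, "roll": 0},
  {"translation": [0, 0, -3.5], "fingers": 1, "roll": 0},
  {"translation": [0, 0, -6.5], "fingers": 1, "roll": 0},
  {"translation": [0, 0, -9], "fingers": 1, "roll": 0},
  {"translation": [0, 0, -10], "fingers": 1, "roll": 0},
  {"translation": [0, 0, -10], "fingers": 1, "roll": 0},
  {"translation": [0, 0, -10], "fingers": 1, "roll": 0},
])

```text
clock: 2.53
eef_pos: [0.5008, -0.1495, 0.22]
tool_rot: [1.0, -0.0, -0.0, -0.0]
ft_force: [-0.1, 0.4, 0.4]
grip_width: 0.0101
```

```bash
python3 - <<'E'
from h import *
a=shot('scene');b=shot('side');w=shot('wrist')
o=bot.get_obs(); e=o['eef_pos'];print(e,o['ft_force'],o['grip_width'])
n=e-np.array([0,0,.107])
ims=[]
for c in(a,b,w):
    u,v=map(int,proj(c,n)); print(u,v)
    u=min(max(u,45),560-45);v=min(max(v,60),420-60)
    i=cv2.convertScaleAbs(c['pixels'][v-60:v+60,u-45:u+45,::-1].copy(),alpha=1.5)
    print('origin',u-45,v-60)
    ims.append(cv2.resize(i,None,fx=2.9,fy=5,interpolation=cv2.INTER_CUBIC))
cv2.imwrite('pics/n2.png',np.hstack(ims))
import pickle; pickle.dump((a,b,w),open('c2.pkl','wb'))
E
```

```text
[ 0.49977484 -0.14914993  0.21824487] [-0.69695558  0.18126736 -0.7123211 ] 0.010587756400584254
289 155
origin 244 95
291 265
origin 246 205
284 217
origin 239 157
```

View pics/n2.png

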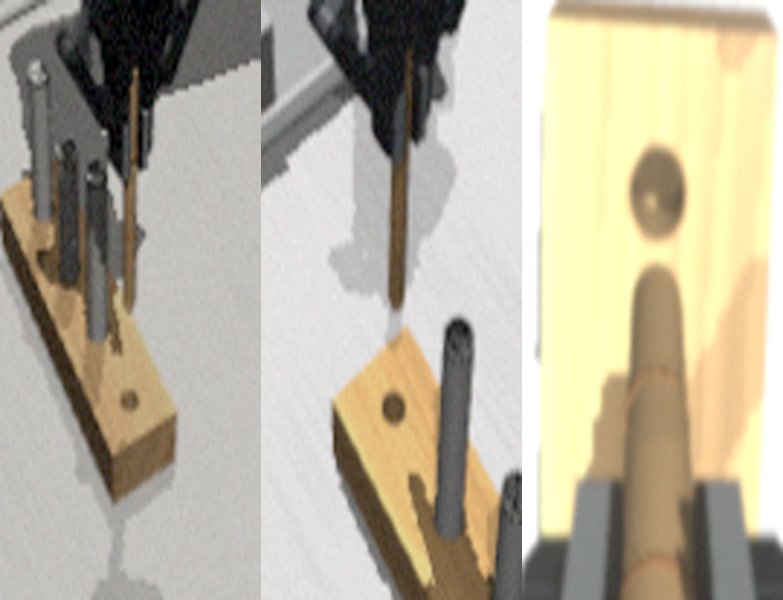

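The rod is held. Nose at scene (288.5,156.5) and side (292.9,265.5); the empty rod hole at scene (288.8,175), side (291.5,286.4) and wrist (285.5,195.6).

```bash
python3 - <<'E'
from h import *
import pickle
a,b,w=pickle.load(open('c2.pkl','rb'))
print('nose',tri([ray(a,288.5,156.5),ray(b,292.9,265.5)]))
print('hole',tri([ray(a,288.8,175),ray(b,291.5,286.4),ray(w,285.5,195.6)]), onz(w,285.5,195.6,.04))
E
```

```text
nose (array([ 0.50238135, -0.14928434,  0.10862079]), [np.float64(0.0008240205006276367), np.float64(0.0008240205006275854)])
hole (array([ 0.50089025, -0.14889236,  0.03848795]), [np.float64(0.0008167282174337843), np.float64(0.001153261544833557), np.float64(0.0004844659494413472)]) [ 0.50041345 -0.14863318  0.04      ]
```

play_rows([
  {"translation": [0.5, -3, 0], "fingers": 1},
  {"translation": [1, -6.5, 0], "fingers": 1},
  {"translation": [1.5, -10, 0], "fingers": 1},
  {"translation": [2, -13.5, 0], "fingers": 1},
  {"translation": [2.5, -17, 0], "fingers": 1},
  {"translation": [3, -20.5, 0], "fingers": 1},
  {"translation": [3.3, -23.5, 0], "fingers": 1},
  {"translation": [3.5, -24.85, 0], "fingers": 1},
  {"translation": [3.5, -24.85, 0], "fingers": 1},
  {"translation": [3.5, -24.85, 0], "fingers": 1},
  {"translation": [3.5, -24.85, 1], "fingers": 1},
  {"translation": [3.5, -24.85, 2], "fingers": 1},
  {"translation": [3.5, -24.85, 3], "fingers": 1},
  {"translation": [3.5, -24.85, 3], "fingers": 1},
  {"translation": [3.5, -24.85, 3], "fingers": 1},
])

```text
schema error: expected keys fingers, translation, roll
```

```bash
python3 - <<'E'
from h import *
a=shot('scene');b=shot('side');w=shot('wrist')
o=bot.get_obs(); e=o['eef_pos'];print(o['clock'],e,o['ft_force'],o['grip_width'])
n=e-np.array([0,0,.115])
ims=[]
for c,m in((a,30),(b,30),(w,60)):
    u,v=map(int,proj(c,n))
    u=min(u,559-m);v=min(v,419-m)
    i=cv2.convertScaleAbs(c['pixels'][v-m:v+m,u-m:u+m,::-1].copy(),alpha=1.5)
    print('origin',u-m,v-m)
    ims.append(cv2.resize(i,(260,260),interpolation=cv2.INTER_CUBIC))
cv2.imwrite('pics/n3.png',np.hstack(ims))
E
```

```text
2.8333 [ 0.50024458 -0.14927127  0.21885233] [-0.2638099   0.20124391  0.81225881] 0.01024633855512333
origin 258 127
origin 261 237
origin 224 155
```

View pics/n3.png

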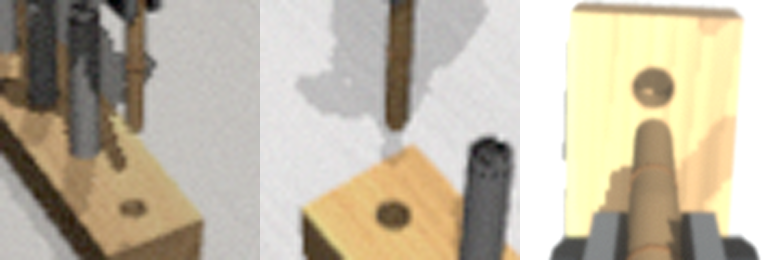

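The move was refused because the rows had no roll, so the picture still shows the rod over the caddy. Repeating it with roll (7 pictures viewed).

play_rows([
  {"translation": [0.5, -3, 0], "fingers": 1, "roll": 0},
  {"translation": [1, -6.5, 0], "fingers": 1, "roll": 0},
  {"translation": [1.5, -10, 0], "fingers": 1, "roll": 0},
  {"translation": [2, -13.5, 0], "fingers": 1, "roll": 0},
  {"translation": [2.5, -17, 0], "fingers": 1, "roll": 0},
  {"translation": [3, -20.5, 0], "fingers": 1, "roll": 0},
  {"translation": [3.3, -23.5, 0], "fingers": 1, "roll": 0},
  {"translation": [3.5, -24.85, 0], "fingers": 1, "roll": 0},
  {"translation": [3.5, -24.85, 0], "fingers": 1, "roll": 0},
  {"translation": [3.5, -24.85, 0], "fingers": 1, "roll": 0},
  {"translation": [3.5, -24.85, 1], "fingers": 1, "roll": 0},
  {"translation": [3.5, -24.85, 2], "fingers": 1, "roll": 0},
  {"translation": [3.5, -24.85, 3], "fingers": 1, "roll": 0},
  {"translation": [3.5, -24.85, 3], "fingers": 1, "roll": 0},
  {"translation": [3.5, -24.85, 3], "fingers": 1, "roll": 0},
])

```text
clock: 4.08
eef_pos: [0.5351, 0.0979, 0.1889]
tool_rot: [1.0, -0.001, -0.001, 0.0]
ft_force: [-0.1, 0.6, -0.4]
grip_width: 0.0109
```

```bash
python3 - <<'E'
from h import *
a=shot('scene');b=shot('side');w=shot('wrist')
o=bot.get_obs(); e=o['eef_pos'];print(o['clock'],e,o['ft_force'],o['grip_width'])
n=e-np.array([0,0,.115])
ims=[]
for c,m in((a,30),(b,30),(w,60)):
    u,v=map(int,proj(c,n))
    u=min(u,559-m);v=min(v,419-m)
    i=cv2.convertScaleAbs(c['pixels'][v-m:v+m,u-m:u+m,::-1].copy(),alpha=1.5)
    print('origin',u-m,v-m)
    ims.append(cv2.resize(i,(260,260),interpolation=cv2.INTER_CUBIC))
cv2.imwrite('pics/n4.png',np.hstack(ims))
E
```

```text
4.2333 [0.53628992 0.0986709  0.19063394] [0.19081648 0.3999554  1.2477345 ] 0.010293310485290103
origin 300 202
origin 209 175
origin 224 154
```

View pics/n4.png

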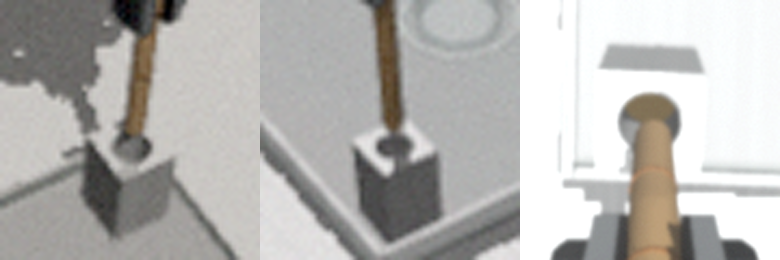

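The nose hangs right above the bore in both outside views. I'll lower it to just past the first candidate depth, where contact is due at a shift of about 4.1 cm.

play_rows([
  {"translation": [0, 0, 1], "fingers": 1, "roll": 0},
  {"translation": [0, 0, 2], "fingers": 1, "roll": 0},
  {"translation": [0, 0, 2.8], "fingers": 1, "roll": 0},
  {"translation": [0, 0, 3.2], "fingers": 1, "roll": 0},
  {"translation": [0, 0, 3.5], "fingers": 1, "roll": 0},
  {"translation": [0, 0, 3.7], "fingers": 1, "roll": 0},
  {"translation": [0, 0, 3.9], "fingers": 1, "roll": 0},
  {"translation": [0, 0, 4.0], "fingers": 1, "roll": 0},
  {"translation": [0, 0, 4.1], "fingers": 1, "roll": 0},
  {"translation": [0, 0, 4.2], "fingers": 1, "roll": 0},
  {"translation": [0, 0, 4.3], "fingers": 1, "roll": 0},
  {"translation": [0, 0, 4.3], "fingers": 1, "roll": 0},
  {"translation": [0, 0, 4.3], "fingers": 1, "roll": 0},
])

```text
clock: 5.32
eef_pos: [0.536, 0.099, 0.1474]
tool_rot: [1.0, -0.0, 0.0, -0.0]
ft_force: [0.6, -0.6, 0.0]
grip_width: 0.0103
```

play_rows([
  {"translation": [0, 0, 0.1], "fingers": 1, "roll": 0},
  {"translation": [0, 0, 0.2], "fingers": 1, "roll": 0},
  {"translation": [0, 0, 0.3], "fingers": 1, "roll": 0},
  {"translation": [0, 0, 0.3], "fingers": 1, "roll": 0},
])

```text
clock: 5.65
eef_pos: [0.5358, 0.099, 0.144]
tool_rot: [1.0, 0.0, -0.0, 0.0]
ft_force: [0.2, 0.1, -1.0]
grip_width: 0.0101
```

play_rows([
  {"translation": [0, 0, 0.3], "fingers": 1, "roll": 0},
  {"translation": [0, 0, 0.5], "fingers": 1, "roll": 0},
  {"translation": [0, 0, 0.7], "fingers": 1, "roll": 0},
  {"translation": [0, 0, 0.8], "fingers": 1, "roll": 0},
  {"translation": [0, 0, 0.9], "fingers": 1, "roll": 0},
  {"translation": [0, 0, 1.0], "fingers": 1, "roll": 0},
  {"translation": [0, 0, 1.1], "fingers": 1, "roll": 0},
  {"translation": [0, 0, 1.1], "fingers": 1, "roll": 0},
  {"translation": [0, 0, 1.1], "fingers": 1, "roll": 0},
])

```text
clock: 6.4
eef_pos: [0.5364, 0.0991, 0.1351]
tool_rot: [1.0, 0.0, 0.001, -0.0]
ft_force: [-1.8, -1.1, 9.1]
grip_width: 0.0103
```

Contact: 9 N at TCP 0.135, which is 42 mm deep, so the middle post is the one (hole C, its top measured at 0.140). Taking the rod back.

play_rows([
  {"translation": [0, 0, -0.2], "fingers": 1, "roll": 0},
  {"translation": [0, 0, -2], "fingers": 1, "roll": 0},
  {"translation": [0, 0, -4.5], "fingers": 1, "roll": 0},
  {"translation": [0, 0, -7], "fingers": 1, "roll": 0},
  {"translation": [0, 0, -8.7], "fingers": 1, "roll": 0},
  {"translation": [-0.5, 3, -8.7], "fingers": 1, "roll": 0},
  {"translation": [-1, 6.5, -8.7], "fingers": 1, "roll": 0},
  {"translation": [-1.5, 10, -8.7], "fingers": 1, "roll": 0},
  {"translation": [-2, 13.5, -8.7], "fingers": 1, "roll": 0},
  {"translation": [-2.5, 17, -8.7], "fingers": 1, "roll": 0},
  {"translation": [-3, 20.5, -8.7], "fingers": 1, "roll": 0},
  {"translation": [-3.3, 23.3, -8.7], "fingers": 1, "roll": 0},
  {"translation": [-3.5, 24.8, -8], "fingers": 1, "roll": 0},
  {"translation": [-3.5, 24.8, -6], "fingers": 1, "roll": 0},
  {"translation": [-3.5, 24.8, -4.5], "fingers": 1, "roll": 0},
  {"translation": [-3.5, 24.8, -3.5], "fingers": 1, "roll": 0},
  {"translation": [-3.5, 24.8, -3.0], "fingers": 1, "roll": 0},
  {"translation": [-3.5, 24.8, -3.0], "fingers": 1, "roll": 0},
  {"translation": [-3.5, 24.8, -3.0], "fingers": 1, "roll": 0},
])

```text
clock: 7.98
eef_pos: [0.5013, -0.1487, 0.1636]
tool_rot: [1.0, 0.0, 0.0, -0.0]
ft_force: [-0.8, 0.3, -0.2]
grip_width: 0.0106
```

```bash
python3 - <<'E'
from h import *
a=shot('scene');b=shot('side');w=shot('wrist')
o=bot.get_obs(); e=o['eef_pos'];print(o['clock'],e,o['ft_force'],o['grip_width'])
n=e-np.array([0,0,.111])
ims=[]
for c,m in((a,25),(b,25),(w,60)):
    u,v=map(int,proj(c,n))
    u=min(u,559-m);v=min(v,419-m)
    i=cv2.convertScaleAbs(c['pixels'][v-m:v+m,u-m:u+m,::-1].copy(),alpha=1.5)
    print('origin',u-m,v-m)
    ims.append(cv2.resize(i,(260,260),interpolation=cv2.INTER_CUBIC))
cv2.imwrite('pics/n5.png',np.hstack(ims))
E
```

```text
8.1333 [ 0.50179574 -0.14890741  0.16433516] [ 0.0946848  -0.52790255  0.54294594] 0.01070902999343813
origin 263 146
origin 266 257
origin 223 156
```

View pics/n5.png

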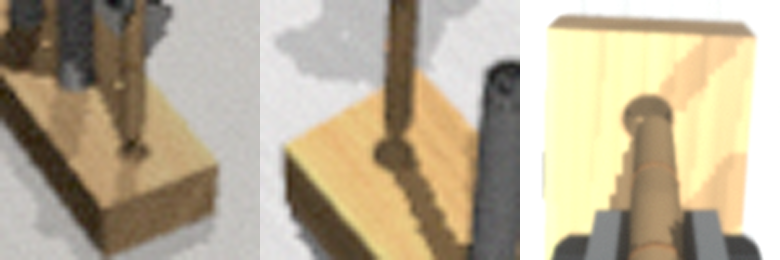

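The nose stands just above the hole. In the wrist view it is about 1.5 mm to +x of the hole's centre, so I'll correct that and lower it.

play_rows([
  {"translation": [-0.15, 0, 0], "fingers": 1, "roll": 0},
  {"translation": [-0.15, 0, 0.4], "fingers": 1, "roll": 0},
  {"translation": [-0.15, 0, 0.8], "fingers": 1, "roll": 0},
  {"translation": [-0.15, 0, 1.1], "fingers": 1, "roll": 0},
  {"translation": [-0.15, 0, 1.3], "fingers": 1, "roll": 0},
  {"translation": [-0.15, 0, 1.5], "fingers": 1, "roll": 0},
  {"translation": [-0.15, 0, 1.7], "fingers": 1, "roll": 0},
  {"translation": [-0.15, 0, 1.7], "fingers": 1, "roll": 0},
])

```text
clock: 8.8
eef_pos: [0.4992, -0.1489, 0.1457]
tool_rot: [1.0, -0.0, -0.0, -0.0]
ft_force: [0.5, -1.2, -0.5]
grip_width: 0.0108
```

play_rows([
  {"translation": [0, 0, 0.4], "fingers": 1, "roll": 0},
  {"translation": [0, 0, 0.8], "fingers": 1, "roll": 0},
  {"translation": [0, 0, 1.2], "fingers": 1, "roll": 0},
  {"translation": [0, 0, 1.6], "fingers": 1, "roll": 0},
  {"translation": [0, 0, 2.0], "fingers": 1, "roll": 0},
  {"translation": [0, 0, 2.2], "fingers": 1, "roll": 0},
  {"translation": [0, 0, 2.4], "fingers": 1, "roll": 0},
  {"translation": [0, 0, 2.4], "fingers": 1, "roll": 0},
])

```text
clock: 9.47
eef_pos: [0.4993, -0.149, 0.1219]
tool_rot: [1.0, -0.0, -0.0, -0.0]
ft_force: [0.5, -0.1, 0.4]
grip_width: 0.0103
```

play_rows([
  {"translation": [0, 0, 0], "fingers": -0.3, "roll": 0},
  {"translation": [0, 0, 0], "fingers": -0.3, "roll": 0},
  {"translation": [0, 0, 0], "fingers": -0.3, "roll": 0},
  {"translation": [0, 0, 0], "fingers": -0.3, "roll": 0},
  {"translation": [0, 0, 0], "fingers": -0.3, "roll": 0},
  {"translation": [0, 0, 0], "fingers": -0.3, "roll": 0},
  {"translation": [0, 0, -3], "fingers": -0.3, "roll": 0},
  {"translation": [0, 0, -6], "fingers": -0.3, "roll": 0},
  {"translation": [0, 0, -9], "fingers": -0.3, "roll": 0},
  {"translation": [0, 0, -12.5], "fingers": -0.3, "roll": 0},
  {"translation": [0, 0, -12.5], "fingers": -0.3, "roll": 0},
  {"translation": [-0.2, 3.5, -12.5], "fingers": -0.3, "roll": 0},
  {"translation": [-0.3, 7, -12.5], "fingers": -0.3, "roll": 0},
  {"translation": [-0.5, 10.5, -12.5], "fingers": -0.3, "roll": 0},
  {"translation": [-0.6, 14, -12.5], "fingers": -0.3, "roll": 0},
  {"translation": [-0.7, 17, -12.5], "fingers": -0.3, "roll": 0},
  {"translation": [-0.7, 18.5, -12.5], "fingers": -0.3, "roll": 0},
  {"translation": [-0.7, 18.5, -12.5], "fingers": -0.3, "roll": 0},
  {"translation": [-0.7, 18.5, -12.5], "fingers": -0.3, "roll": 0},
])

```text
clock: 11.05
eef_pos: [0.4921, -0.3347, 0.2467]
tool_rot: [1.0, -0.001, -0.0, -0.0]
ft_force: [-0.1, 0.5, -0.3]
grip_width: 0.0556
```

```bash
python3 - <<'E'
from h import *
w=shot('wrist');a=shot('scene')
o=bot.get_obs(); e=o['eef_pos'];print(o['clock'],e,o['ft_force'],o['grip_width'])
print('expect top C',proj(w,(.492,-.334,.142)),'rod top exp scene',proj(a,(.4995,-.149,.170)))
cv2.imwrite('pics/n6.png',np.hstack([w['pixels'][:,:,::-1],cv2.resize(cv2.convertScaleAbs(a['pixels'][95:200,235:295,::-1].copy(),alpha=1.5),(240,420),interpolation=cv2.INTER_CUBIC)]))
E
```

```text
11.15 [ 0.49244975 -0.33319518  0.24709662] [ 0.53177981 -0.19969462 -0.12285614] 0.055685620140915174
expect top C (np.float64(283.787211351103), np.float64(217.90518158192035)) rod top exp scene (np.float64(289.392157319364), np.float64(138.50569333434623))
```

View pics/n6.png

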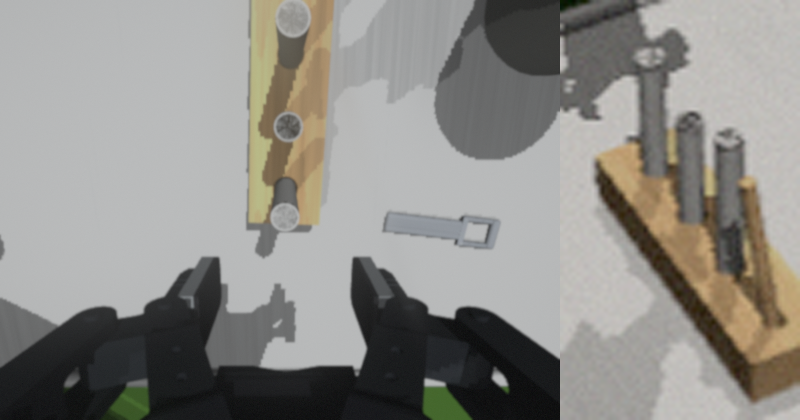

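The wrist view shows the middle post's cap at (285,217), where I expected it. The rod is in its hole but leans a little within the clearance. Going down on the post.

play_rows([
  {"translation": [0, 0, 3], "fingers": -0.3, "roll": 0},
  {"translation": [0, 0, 6], "fingers": -0.3, "roll": 0},
  {"translation": [0, 0, 9], "fingers": -0.3, "roll": 0},
  {"translation": [0, 0, 12], "fingers": -0.3, "roll": 0},
  {"translation": [0, 0, 13.7], "fingers": -0.3, "roll": 0},
  {"translation": [0, 0, 13.7], "fingers": -0.3, "roll": 0},
  {"translation": [0, 0, 13.7], "fingers": 0.2, "roll": 0},
  {"translation": [0, 0, 13.7], "fingers": 0.3, "roll": 0},
  {"translation": [0, 0, 13.6], "fingers": 1, "roll": 0},
  {"translation": [0, 0, 13.5], "fingers": 1, "roll": 0},
  {"translation": [0, 0, 13.5], "fingers": 1, "roll": 0},
  {"translation": [0, 0, 13.5], "fingers": 1, "roll": 0},
  {"translation": [0, 0, 13.5], "fingers": 1, "roll": 0},
  {"translation": [0, 0, 13.5], "fingers": 1, "roll": 0},
])

```text
clock: 12.32
eef_pos: [0.4931, -0.3344, 0.1135]
tool_rot: [1.0, -0.0, 0.001, 0.001]
ft_force: [-0.3, 1.0, 5.0]
grip_width: 0.0189
```

play_rows([
  {"translation": [0, 0, -0.5], "fingers": 1, "roll": 0},
  {"translation": [0, 0, -2], "fingers": 1, "roll": 0},
  {"translation": [0, 0, -4], "fingers": 1, "roll": 0},
  {"translation": [0, 0, -6.5], "fingers": 1, "roll": 0},
  {"translation": [0, 0, -8.8], "fingers": 1, "roll": 0},
  {"translation": [-1, 0, -9], "fingers": 1, "roll": 0},
  {"translation": [-3, 0, -9], "fingers": 1, "roll": 0},
  {"translation": [-5, -0.5, -9], "fingers": 1, "roll": 0},
  {"translation": [-6.5, -2.5, -9], "fingers": 1, "roll": 0},
  {"translation": [-7, -5.5, -9], "fingers": 1, "roll": 0},
  {"translation": [-7, -9, -9], "fingers": 1, "roll": 0},
  {"translation": [-7, -12.5, -9], "fingers": 1, "roll": 0},
  {"translation": [-7, -16, -9], "fingers": 1, "roll": 0},
  {"translation": [-7, -19.5, -9], "fingers": 1, "roll": 0},
  {"translation": [-7, -23, -9], "fingers": 1, "roll": 0},
  {"translation": [-7, -26.5, -9], "fingers": 1, "roll": 0},
  {"translation": [-6, -30, -9], "fingers": 1, "roll": 0},
  {"translation": [-4, -33, -9], "fingers": 1, "roll": 0},
  {"translation": [-4, -34, -9], "fingers": 1, "roll": 0},
  {"translation": [-4, -34, -9], "fingers": 1, "roll": 0},
])

```text
clock: 13.98
eef_pos: [0.4521, 0.0081, 0.2014]
tool_rot: [1.0, 0.002, -0.001, -0.0]
ft_force: [-0.6, -0.4, -2.0]
grip_width: 0.0186
```

```bash
python3 - <<'E'
from h import *
o=bot.get_obs(); print(o['clock'],o['eef_pos'],o['tool_rot'],o['ft_force'],o['grip_width'])
E
```

```text
13.9833 [0.45206725 0.00808588 0.20141519] [ 9.99997328e-01  2.16932051e-03 -7.76713805e-04 -1.88725903e-04] [-0.59875795 -0.39916602 -1.99549451] 0.018553077759472007
```

play_rows([
  {"translation": [3, -3, 0], "fingers": 1, "roll": 0},
  {"translation": [5.5, -6, 0], "fingers": 1, "roll": 0},
  {"translation": [7.5, -8.3, 0], "fingers": 1, "roll": 0},
  {"translation": [8.35, -9.3, 0], "fingers": 1, "roll": 0},
  {"translation": [8.35, -9.3, 0.5], "fingers": 1, "roll": 0},
  {"translation": [8.35, -9.3, 1.5], "fingers": 1, "roll": 0},
  {"translation": [8.35, -9.3, 2.2], "fingers": 1, "roll": 0},
  {"translation": [8.35, -9.3, 2.2], "fingers": 1, "roll": 0},
  {"translation": [8.35, -9.3, 2.2], "fingers": 1, "roll": 0},
  {"translation": [8.35, -9.3, 2.2], "fingers": 1, "roll": 0},
])

```text
clock: 14.82
eef_pos: [0.5355, 0.0981, 0.1804]
tool_rot: [1.0, -0.001, -0.0, 0.0]
ft_force: [-0.7, -0.3, -0.9]
grip_width: 0.0186
```

```bash
python3 - <<'E'
from h import *
a=shot('scene');b=shot('side');w=shot('wrist')
o=bot.get_obs(); e=o['eef_pos'];print(o['clock'],e,o['ft_force'],o['grip_width'])
ims=[]
for c,m in((a,30),(b,30),(w,60)):
    u,v=map(int,proj(c,(.5358,.099,.08)))
    i=cv2.convertScaleAbs(c['pixels'][v-m:v+m,u-m:u+m,::-1].copy(),alpha=1.3 if m<50 else .9)
    print('origin',u-m,v-m,'foot exp',np.round(proj(c,e-[0,0,.1025]),1),'mouth exp',np.round(proj(c,(.5358,.099,.066)),1))
    ims.append(cv2.resize(i,(260,260),interpolation=cv2.INTER_CUBIC))
cv2.imwrite('pics/n7.png',np.hstack(ims))
import pickle; pickle.dump((a,b,w),open('c7.pkl','wb'))
E
```

```text
14.9667 [0.53618624 0.09867563 0.18095619] [-0.13700515 -0.28853837 -0.66334095] 0.019040685046204223
origin 300 201 foot exp [330.6 232.1] mouth exp [330.4 235.3]
origin 208 174 foot exp [239.  204.7] mouth exp [239.1 208.4]
origin 223 159 foot exp [283.9 219.4] mouth exp [283.4 214.1]
```

View pics/n7.png

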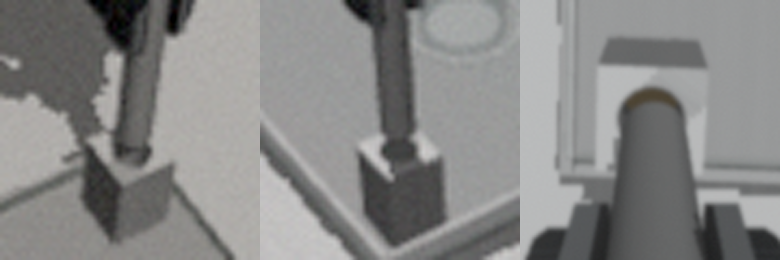

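The foot hangs centred above the bore: scene (330.6,233), side (239.6,204), both close to the mouth's projection. Lowering in small steps and watching the force.

play_rows([
  {"translation": [0, 0, 0.4], "fingers": 1, "roll": 0},
  {"translation": [0, 0, 0.8], "fingers": 1, "roll": 0},
  {"translation": [0, 0, 1.0], "fingers": 1, "roll": 0},
  {"translation": [0, 0, 1.2], "fingers": 1, "roll": 0},
  {"translation": [0, 0, 1.4], "fingers": 1, "roll": 0},
  {"translation": [0, 0, 1.5], "fingers": 1, "roll": 0},
  {"translation": [0, 0, 1.5], "fingers": 1, "roll": 0},
])

```text
clock: 15.55
eef_pos: [0.5358, 0.099, 0.1649]
tool_rot: [1.0, 0.0, -0.0, 0.0]
ft_force: [-0.0, -0.7, -2.3]
grip_width: 0.0185
```

play_rows([
  {"translation": [0, 0, 0.1], "fingers": 1, "roll": 0},
  {"translation": [0, 0, 0.2], "fingers": 1, "roll": 0},
  {"translation": [0, 0, 0.3], "fingers": 1, "roll": 0},
  {"translation": [0, 0, 0.3], "fingers": 1, "roll": 0},
])

```text
clock: 15.88
eef_pos: [0.5358, 0.0989, 0.1621]
tool_rot: [1.0, -0.0, -0.0, 0.0]
ft_force: [-0.1, -0.6, -2.1]
grip_width: 0.019
```

play_rows([
  {"translation": [0, 0, 0.1], "fingers": 1, "roll": 0},
  {"translation": [0, 0, 0.2], "fingers": 1, "roll": 0},
  {"translation": [0, 0, 0.3], "fingers": 1, "roll": 0},
  {"translation": [0, 0, 0.3], "fingers": 1, "roll": 0},
])

```text
clock: 16.22
eef_pos: [0.5358, 0.0989, 0.159]
tool_rot: [1.0, -0.0, -0.0, 0.0]
ft_force: [-0.5, -0.4, -2.7]
grip_width: 0.0186
```

play_rows([
  {"translation": [0, 0, 0.15], "fingers": 1, "roll": 0},
  {"translation": [0, 0, 0.3], "fingers": 1, "roll": 0},
  {"translation": [0, 0, 0.4], "fingers": 1, "roll": 0},
  {"translation": [0, 0, 0.4], "fingers": 1, "roll": 0},
])

```text
clock: 16.55
eef_pos: [0.5359, 0.099, 0.155]
tool_rot: [1.0, 0.0, -0.0, 0.0]
ft_force: [-0.5, -0.2, -2.0]
grip_width: 0.0187
```

play_rows([
  {"translation": [0, 0, 0.2], "fingers": 1, "roll": 0},
  {"translation": [0, 0, 0.4], "fingers": 1, "roll": 0},
  {"translation": [0, 0, 0.6], "fingers": 1, "roll": 0},
  {"translation": [0, 0, 0.8], "fingers": 1, "roll": 0},
  {"translation": [0, 0, 0.8], "fingers": 1, "roll": 0},
])

```text
clock: 16.97
eef_pos: [0.5358, 0.099, 0.1467]
tool_rot: [1.0, 0.0, -0.0, 0.0]
ft_force: [-0.5, -1.3, -1.4]
grip_width: 0.0181
```

play_rows([
  {"translation": [0, 0, 0.2], "fingers": 1, "roll": 0},
  {"translation": [0, 0, 0.4], "fingers": 1, "roll": 0},
  {"translation": [0, 0, 0.6], "fingers": 1, "roll": 0},
  {"translation": [0, 0, 0.8], "fingers": 1, "roll": 0},
  {"translation": [0, 0, 1.0], "fingers": 1, "roll": 0},
  {"translation": [0, 0, 1.2], "fingers": 1, "roll": 0},
  {"translation": [0, 0, 1.3], "fingers": 1, "roll": 0},
  {"translation": [0, 0, 1.3], "fingers": 1, "roll": 0},
])

```text
clock: 17.63
eef_pos: [0.5358, 0.099, 0.1339]
tool_rot: [1.0, 0.0, -0.0, 0.0]
ft_force: [-1.5, -1.1, -2.2]
grip_width: 0.0189
```

play_rows([
  {"translation": [0, 0, 0.1], "fingers": 1, "roll": 0},
  {"translation": [0, 0, 0.2], "fingers": 1, "roll": 0},
  {"translation": [0, 0, 0.3], "fingers": 1, "roll": 0},
  {"translation": [0, 0, 0.4], "fingers": 1, "roll": 0},
  {"translation": [0, 0, 0.5], "fingers": 1, "roll": 0},
  {"translation": [0, 0, 0.6], "fingers": 1, "roll": 0},
  {"translation": [0, 0, 0.65], "fingers": 1, "roll": 0},
  {"translation": [0, 0, 0.65], "fingers": 1, "roll": 0},
])

```text
clock: 18.3
eef_pos: [0.5358, 0.099, 0.1276]
tool_rot: [1.0, -0.0, -0.0, 0.0]
ft_force: [-2.9, -2.3, -1.5]
grip_width: 0.0187
```

play_rows([
  {"translation": [0, 0, 0.05], "fingers": 1, "roll": 0},
  {"translation": [0, 0, 0.1], "fingers": 1, "roll": 0},
  {"translation": [0, 0, 0.15], "fingers": 1, "roll": 0},
  {"translation": [0, 0, 0.15], "fingers": 1, "roll": 0},
  {"translation": [0, 0, 0.15], "fingers": 1, "roll": 0},
])

```text
clock: 18.72
eef_pos: [0.536, 0.099, 0.1275]
tool_rot: [1.0, -0.0, 0.0, -0.0]
ft_force: [-4.5, -3.3, 7.3]
grip_width: 0.0188
```

The post meets the bottom at TCP 0.1275, as expected for 42 mm. Easing off, letting go and backing straight up.

play_rows([
  {"translation": [0, 0, -0.1], "fingers": 1, "roll": 0},
  {"translation": [0, 0, -0.1], "fingers": -0.3, "roll": 0},
  {"translation": [0, 0, -0.1], "fingers": -0.3, "roll": 0},
  {"translation": [0, 0, -0.1], "fingers": -0.3, "roll": 0},
  {"translation": [0, 0, -0.1], "fingers": -0.3, "roll": 0},
  {"translation": [0, 0, -0.1], "fingers": -0.3, "roll": 0},
  {"translation": [0, 0, -0.1], "fingers": -0.3, "roll": 0},
  {"translation": [0, 0, -2], "fingers": -0.3, "roll": 0},
  {"translation": [0, 0, -5], "fingers": -0.3, "roll": 0},
  {"translation": [0, 0, -8], "fingers": -0.3, "roll": 0},
  {"translation": [0, 0, -11], "fingers": -0.3, "roll": 0},
  {"translation": [0, 0, -13], "fingers": -0.3, "roll": 0},
  {"translation": [-3, 3, -13], "fingers": -0.3, "roll": 0},
  {"translation": [-6, 6, -13], "fingers": -0.3, "roll": 0},
  {"translation": [-9, 8, -13], "fingers": -0.3, "roll": 0},
  {"translation": [-12, 8, -13], "fingers": -0.3, "roll": 0},
  {"translation": [-13, 8, -13], "fingers": -0.3, "roll": 0},
  {"translation": [-13, 8, -13], "fingers": -0.3, "roll": 0},
])

```text
clock: 20.22
eef_pos: [0.404, 0.0187, 0.2568]
tool_rot: [1.0, -0.0, 0.0, -0.0]
ft_force: [-0.3, 0.2, -0.3]
grip_width: 0.0554
```

```bash
python3 - <<'E'
from h import *
import pickle
a=shot('scene');b=shot('side')
o=bot.get_obs();print(o['clock'],o['eef_pos'],o['ft_force'])
for c in(a,b): print('exp post top',np.round(proj(c,(.5358,.099,.156)),1),'rod hole',np.round(proj(c,(.5005,-.149,.04)),1))
def crop(c,u,v,w,h,k): return cv2.resize(cv2.convertScaleAbs(c['pixels'][v:v+h,u:u+w,::-1].copy(),alpha=1.5),(w*k,h*k),interpolation=cv2.INTER_CUBIC)
x=np.hstack([crop(a,240,95,100,75,4),crop(b,270,235,100,75,4)]);y=np.hstack([crop(a,300,170,100,75,4),crop(b,200,140,100,75,4)])
cv2.imwrite('pics/fin.png',np.vstack([x,y])); pickle.dump((a,b),open('c9.pkl','wb'))
E
```

```text
20.3167 [0.40690435 0.01921873 0.25684887] [ 0.66214187 -0.02374956  0.42889596]
exp post top [333.7 211.2] rod hole [288.6 174.4]
exp post top [236.7 180.2] rod hole [290.9 286.2]
```

View pics/fin.png

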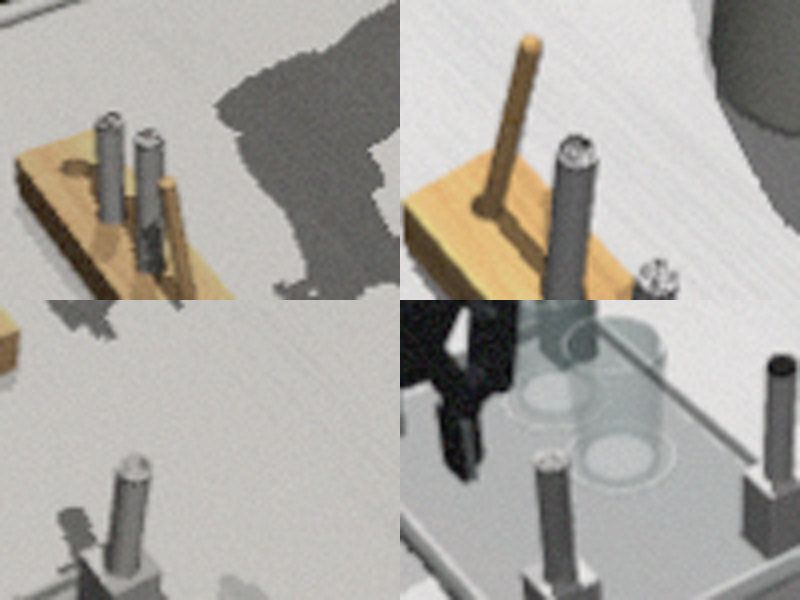

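```bash
python3 - <<'E'
from h import *
import pickle
a,b=pickle.load(open('c9.pkl','rb'))
print('post top',tri([ray(a,333.5,211),ray(b,237.5,180.3)]))
r=tri([ray(a,281.8,140.8),ray(b,302.8,245.8)]);print('rod top',r)
d=r[0]-np.array([.5005,-.149,.04]);print('rod tilt',np.hypot(d[0],d[1])/d[2],'len out',np.linalg.norm(d))
E
```

```text
post top (array([0.53653976, 0.09795856, 0.15609035]), [np.float64(0.0007448481701687155), np.float64(0.0007448481701686602)])
rod top (array([ 0.51832166, -0.15746058,  0.16466142]), [np.float64(0.00104143808194136), np.float64(0.0010414380819413326)])
rod tilt 0.1582524638238362 len out 0.12621276374960716
```

The post's top is at 0.156, level with the others. The rod's nose is at the hole's floor and it leans 0.16 rad, under the 0.3 limit. Handing in.

```bash
python3 -c "
from workcell import bot
print(bot.job_done())"
```

```text
the job is handed in; nothing more can be done
None
```

The middle post now stands in the empty socket and the job is handed in. The hand-in reports no verdict.

- **Probing:** the rod passed the 28 mm level freely and met the bottom at 42 mm with about 9 N. That called for the middle post, which I identified by its measured height.
- **Post:** I lowered it in small steps until it touched bottom, with a last reading of 7 N upward, then eased off and let go. Its top measured 156.1 mm above the deck, against 156 mm for the fixed posts. It was about 1.3 mm from the socket centre I had measured, against the 6 mm limit.
- **Rod:** it is back in its hole with the nose near the floor, but it leans about 0.16 rad in the loose hole (limit 0.3). I left it that way.
- **Everything else:** the short and long posts still stand in the caddy. I did not re-measure those two posts, the tumblers, the pail or the opener at the end; the arm's path kept clear of them all.
- **Disagreements:** the first measured heights read about 1 to 3 mm below the text's. One move call was refused for a missing field, without any motion.
- **Pictures:** I viewed 11.

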